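# Swing a slotted bar about a locating post onto its stop screw

## Robot

A 6-joint arm with a two-finger parallel gripper is mounted at the origin on a cart in front of the work surface, level with it; the furniture and walls round the work are solid. World frame = base frame: x ahead of the robot, y to its left, z up, the work surface at z = 0. Lengths are in m, angles in rad, forces in N, time in s.
With the tool pointing down it reaches from about 0.35 to 0.775 m from the base axis. Payload 7.3 kg.
Tool frame: the origin (TCP) lies midway between the tips of the shut fingers; the grasp point (between the pads) lies 19 mm behind it; z points along the fingers, y is the direction in which the jaws open and shut (so a half turn about z gives the same grasp; the last joint's range is limited). The gripper opens to 92 mm and grips with 3 to 60 N. Pads are 19 mm wide; open, the fingers measure 130 mm over their backs; the gripper's body (75 mm by 190 mm) begins 47 mm behind the grasp point.
Start: joints at [1.029, 0.342, 1.524, -0, 1.275, -0.146], TCP at [0.202, 0.484, 0.227] pointing down, gripper open.
Joint ranges: [-2.53, 2.53], [-0.77, 2.02], [0.04, 2.7], [-1, 4.14], [0.28, 2.66], [-3.11, 3.11]. Speed limits (rad/s): [2.57, 2.57, 3.14, 3.14, 3.14, 3.14].

## Interface

Orientations are given as [roll, pitch, yaw] about the fixed x, y, z axes, in that order (R = Rz(yaw) Ry(pitch) Rx(roll)).
In Python, from cell import robot gives the robot as it stands.
- The arm moves only by the tool step_arm, never from a script. Its argument "moves" is a list that holds one entry, the list of rows, each a list of 4 numbers: the shift along the tool's x, y, z in m, then the turn about the tool's z in rad. In form: [[[dx, dy, dz, roll], ...]]. A call has 1 to 8 rows; each row shifts and turns the commanded pose from where the row before left it, along the tool's axes as they then stand; what a row does not reach is not made up. A row lasts 1/12 s, in which the tool goes at most 41.7 mm and 7.16 degrees, less where a joint would pass 70% of its speed; a pose out of reach is approached as far as the arm can. A call with a gripper value outside its range is refused whole. "hand" is the opening, from 0 (shut) to 1 (fully open), set as the call begins (left out, the last holds). The fingers move at their own pace and stop on an object; "force" is the grip in N (left out, the last holds). Time passes only in rows, so rows that do not move let the fingers close. It gives the time, the measured TCP pose, the force and the opening at its end, in the units of the state.
- robot.observe(): the state, without advancing time (a new reading comes with each control period).
- robot.read_camera(name): name is "side" or "top" or "wrist"; returns a dict with "frame" (480x640x3 uint8, red, green, blue), "fovy" (degrees; the focal length in pixels is half the picture's height over the tangent of half this angle, whatever the lens; pixels are square), "cx", "cy" (the principal point, pixels), "k1" (the pictures are not rectified: a ray, as slopes to the right and down, at radius r is drawn at 1 + k1 r^2 times it, then the intrinsics apply), "R" (3x3) and "t" (3): a world point X has camera coordinates R X + t. Camera axes: x right, y down, z forward; pixel columns grow to the right and rows downward; lengths in m; the calibration is good to about 2 mm. A picture is of the moment at which its call begins. There is no depth.
- robot.hand_in(): hands the job in, once; it reports no verdict.
The state is a dict: "time": time; "qpos": joint angles; "qvel": joint speeds; "joint_efforts": joint torques, N m; "tool_pos": TCP position; "tool_rot": TCP orientation; "contact_force": force on the tool from outside, world axes, zero at the start; "torque": the same for the moment, N m; "opening": finger opening in m.
Only numpy, scipy, OpenCV 4.12 (cv2) and the standard library are available. Lean on these libraries where they do the work, as an engineer would, in place of code of your own. Each camera call takes 0.05 s, during which the arm holds its last target.

## Task

Set the slotted steel bar up in the drilling fixture: keeping it flat on the plate, slide it so that the slot in its end is fully home on the post while the bar still lies slewed, then swing it about the post, slot kept home, until its side meets the stop screw. Press it gently but definitely (about 5 to 10 newtons) against the screw for half a second, never straining post or screw, then let go and leave it there, bearing on the screw; leave the capacitor and the star knob on the plate alone.

Things in the scene. Friction and masses are not known exactly. Their poses are not given: they have to be found in the camera images.
- fixture: flat grey fixture plate, 200 (x) x 240 (y) x 12 mm thick, fixed to the worktop; origin at the centre of its underside, z up. A scribed line runs along its y axis at x = +45 mm. The bar lies on top of the plate.
- post: fixed round steel post, 10 mm in diameter, 32 mm high, standing on the plate at fixture x = +45, y = +85 mm, so on the scribed line; origin at the centre of its foot, on the plate's top.
- stop: fixed dark steel stop block, 26 (x) x 30 (y) x 26 mm high, axes as the fixture's; origin at the foot of the middle of its front face (looks along fixture -x), at fixture x +71, y -30 mm, on the plate's top. A rigid 9 mm screw stands out of this face along -x, axis 9 mm above the plate. Its tip stands 6 to 22 mm out: set anew each time, not measured, so it must be felt.
- touch_pin (a joint): small brass touch pin, 3.6 mm thick, in the tip of the stop screw, with a very weak spring (0.1 N): 0 when out 3 mm beyond the screw's tip, 0.003 (m) when pushed flush with it by the bar.
- bar: loose steel bar, 150 long (along its y) x 24 wide (x) x 16 mm high, about 0.4 kg, flat on the plate; origin at the centre of its underside. A slot 13 mm wide, 16 mm deep, flared at its mouth, is cut into its +y end. It starts off the post, turned -0.35 to -0.6 rad about z from the fixture's axes, its plain end toward the robot and its slot toward the post.
- bar_slot (a point): point on the bar's underside, 64 mm from the bar's origin along its +y axis and 5 mm short of the slot's flat bottom: it coincides with the post's axis when the slot is fully home.
- big_cap: bystander: upright capacitor can, 25 mm in diameter, 44 mm high, loose on the plate; origin at the centre of its underside.
- star_knob: bystander: black star knob with a threaded stud, 33 mm wide, 36 mm high, loose on the plate; origin at the centre of its underside.
Mind the look-alikes: they are no part of the job. There is more than one size of the bar; the one meant has the size given above.

How it is judged:
On the way, in this order (a step that is already met when the one before it is completed fails the run):
1. the slot is home on the post (within 4 mm) while the bar still lies slewed by more than 0.2 rad (horizontal distance between bar_slot and post below 0.004 m and angle between the y axis of bar and the y axis of fixture, either way round above 0.2 rad), for 0.1 s.
2. the bar, its slot home on the post, is pressed on the stop screw with more than 3 N for 0.3 s (contact force between bar and stop above 3 N and horizontal distance between bar_slot and post below 0.005 m), for 0.3 s.
At the end, for the whole second after the job is handed in: The bar lies flat and still on the plate, in line with the scribed line within 0.1 rad, its slot home on the post (within 5 mm), its side against the stop screw so that the touch pin is pushed in by more than 1.2 of its 3 mm (value of joint touch_pin above 0.0012 m and horizontal distance between bar_slot and post below 0.005 m and angle between the y axis of bar and the y axis of fixture, either way round below 0.1 rad and z of bar_slot in the frame of fixture below 0.014 m and angle between bar's own z axis and vertical below 0.03 rad and linear speed of bar below 0.01 m/s).
It fails at once if the bar bears on the stop with more than 16 N (contact force between bar and stop above 16 N).
It fails at once if the bar bears on the post with more than 25 N (contact force between bar and post above 25 N).
It fails at once if the bar is lifted off the plate by more than 8 mm (z of bar in the frame of fixture above 0.02 m).
It fails at once if the capacitor is shifted by more than 15 mm (distance of big_cap from where it was at the start of the episode above 0.015 m).
It fails at once if the star knob is shifted by more than 15 mm (distance of star_knob from where it was at the start of the episode above 0.015 m).
It also fails if it takes over 72 s, if anything falls off the work surface, if the arm or the gripper's body presses on something with over 40 N, if the wrist force passes 120 N, or if a joint passes its speed limit or range.

## Working session

There is one attempt and no reset: what is moved stays moved. The work goes in short steps, Python scripts to look and compute and a tool call to move; the robot and the scene stay as the last step left them, time stands still between calls to the robot, and variables do not carry over. Pictures are saved under pics/ and viewed, and the job is handed in when it is done.

Besides the shell and the picture viewer there is one more tool, called after "Emit:" as a command line: name --argument value ..., lists and objects as JSON in quotes. step_arm: Moves the arm, as the interface text tells. Its arguments: {"type":"object","properties":{"moves":{"type":"array","items":{"type":"array","items":{"type":"array","items":{"type":"number"}}}},"hand":{"type":"number"},"force":{"type":"number"}},"required":["moves"]}

```bash
ls; mkdir -p pics
python3 - <<'E'
from cell import robot
import cv2
for n in ["side","top","wrist"]:
    c=robot.read_camera(n); cv2.imwrite(f"pics/{n}0.png",c["frame"][:,:,::-1])
    print(n,c["fovy"],c["cx"],c["cy"],c["k1"],c["R"],c["t"])
print(robot.observe())
E
```

```text
pics
side 48.87269234250203 323.1920238655558 238.88062665187252 -0.016688245337712043 [[-0.96457702 -0.26277508  0.02324702]
 [-0.17300699  0.56360516 -0.80772384]
 [ 0.19914755 -0.78313376 -0.58910251]] [0.42295082 0.22423761 0.60721798]
top 48.790152288228555 316.1953529745066 233.40368600428113 -0.13305941174269642 [[ 0.01292799 -0.99983681 -0.012618  ]
 [-0.98699998 -0.01073824 -0.16036125]
 [ 0.16019958  0.01452711 -0.98697774]] [-0.17643871  0.4813072   0.81576651]
wrist 62.779394526704955 317.27903163996467 240.67153105090955 -0.08978688244783606 [[ 3.85568182e-01  9.22679204e-01 -5.14106700e-04]
 [ 8.87382627e-01 -3.70665732e-01  2.74151397e-01]
 [ 2.52763231e-01 -1.06160265e-01 -9.61686408e-01]] [-0.52554118 -0.03403809  0.39065591]
{'time': 0.15, 'qpos': array([ 1.02897434e+00,  3.42574186e-01,  1.52475681e+00, -1.27581807e-05,
        1.27535734e+00, -1.45995877e-01]), 'qvel': array([ 0.00118986, -0.00053609, -0.00334083,  0.00065026, -0.00161333,
        0.00013567]), 'joint_efforts': array([ 9.72994021e-04, -4.31469798e+01, -2.44351655e+01,  7.16225174e-02,
        5.36673877e-02, -9.53102676e-05]), 'tool_pos': array([0.20226296, 0.48417702, 0.22621286]), 'tool_rot': array([-3.14050685e+00, -1.47326638e-04,  2.74577019e+00]), 'contact_force': array([0.96844731, 0.10985966, 0.13064501]), 'torque': array([ 0.04553747,  0.00417926, -0.02541177]), 'opening': 0.09168131104890949}
```

View pics/top0.png

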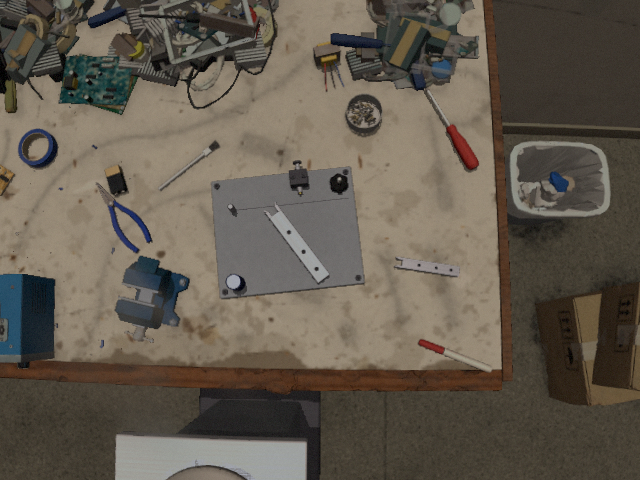

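View pics/side0.png

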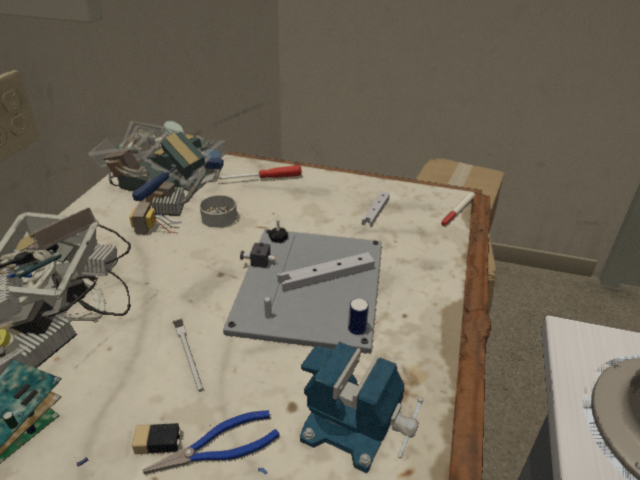

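View pics/wrist0.png

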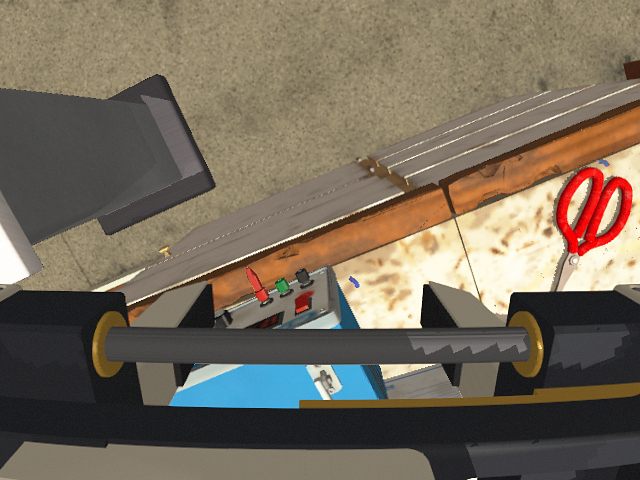

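```bash
cat > h.py <<'E'
import numpy as np, cv2
from cell import robot
def K(c):
    f=240/np.tan(np.radians(c["fovy"])/2); return f
def ray2plane(c,uv,z):
    f=K(c); d=(np.array(uv,float)-[c["cx"],c["cy"]])/f
    rd=np.hypot(*d); r=rd
    for _ in range(30): r=rd/(1+c["k1"]*r*r)
    d=d*(r/rd if rd>0 else 1)
    R=np.array(c["R"]);t=np.array(c["t"])
    o=-R.T@t; v=R.T@np.array([d[0],d[1],1])
    return o+v*(z-o[2])/v[2]
def proj(c,X):
    p=np.array(c["R"])@np.array(X)+np.array(c["t"]); d=p[:2]/p[2]
    return d*(1+c["k1"]*(d@d))*K(c)+[c["cx"],c["cy"]]
def crop(c,x0,y0,x1,y1,s,name):
    im=c["frame"][y0:y1,x0:x1,::-1]; cv2.imwrite(name,cv2.resize(im,None,fx=s,fy=s,interpolation=cv2.INTER_CUBIC))
E
python3 - <<'E'
from h import *
import pickle
c=robot.read_camera("top"); crop(c,200,150,380,310,4.4,"pics/topc.png")
s=robot.read_camera("side"); crop(s,215,205,405,365,4.2,"pics/sidec.png")
pickle.dump((c,s),open("c0.pkl","wb"))
E
```

```text
(no output)
```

View pics/topc.png

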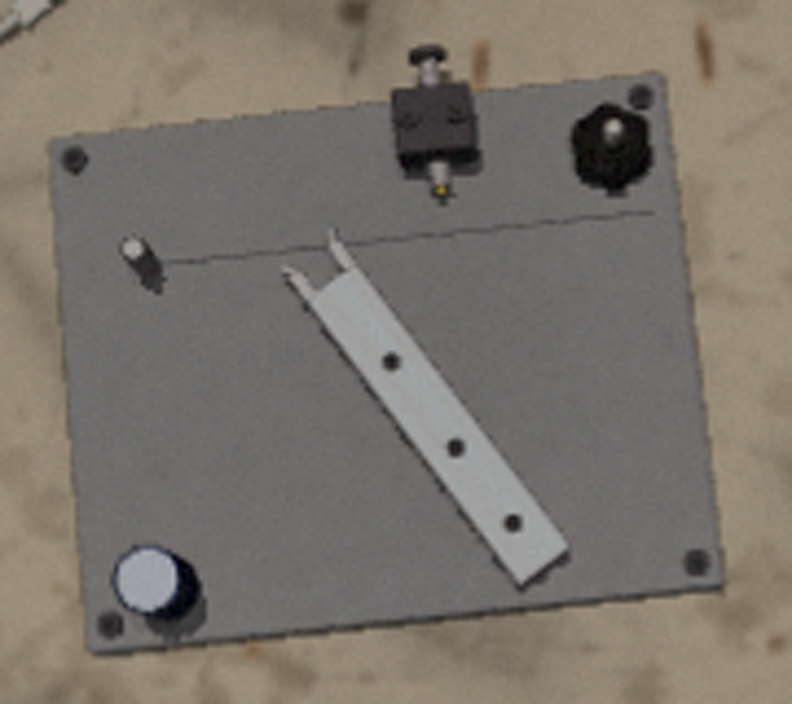

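View pics/sidec.png

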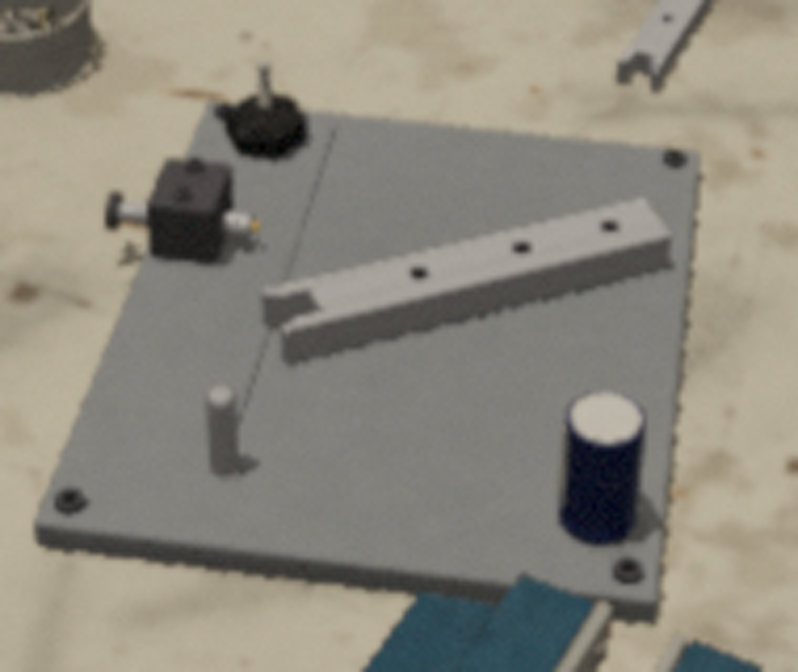

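```bash
cat > meas.py <<'E'
from h import *
import sys
def bar(c,show=None):
    g=cv2.cvtColor(c["frame"],cv2.COLOR_RGB2HSV)
    return g
E
python3 - <<'E'
from h import *
import pickle
c,s=pickle.load(open("c0.pkl","rb"))
def top(p): return [(p[0]+.5)/4.4-.5+200,(p[1]+.5)/4.4-.5+150]
def sd(p): return [(p[0]+.5)/4.2-.5+215,(p[1]+.5)/4.2-.5+205]
T=lambda p,z:ray2plane(c,top(p),z); S=lambda p,z:ray2plane(s,sd(p),z)
pr=lambda n,a:print(n,np.round(a[:2],4))
A=[T(p,.012) for p in [(50,143),(662,72),(720,583),(92,647)]]
B=[S(p,.012) for p in [(37,528),(205,105),(700,155),(657,602)]]
for n,Q in (("T",A),("S",B)):
    for q in Q: pr(n,q)
    pr("ctr",sum(Q)/4); d=Q[0]-Q[1]; print("yaw",np.arctan2(-d[0],d[1]),np.hypot(*d[:2])); d=Q[3]-Q[2]; print("yaw",np.arctan2(-d[0],d[1]))
l=[T(p,.012) for p in [(652,212),(175,263)]]; d=l[1]-l[0]; print("line yaw",np.arctan2(-d[0],d[1])); pr("l",l[0]);pr("l",l[1])
l=[S(p,.012) for p in [(335,130),(244,415)]]; d=l[1]-l[0]; print("line yaw S",np.arctan2(-d[0],d[1])); pr("l",l[0]);pr("l",l[1])
pr("post top T",T((133,249),.044)); pr("post top S",S((221,395),.044)); pr("post foot S",S((224,470),.012))
# bar
b=c["frame"][150:310,200:380].astype(int); m=(b.min(2)>150).astype(np.uint8)
n,lab,st,ce=cv2.connectedComponentsWithStats(m); print(st[1:],ce[1:])
for n,Q in (("T",[T(p,.028) for p in [(285,268),(333,232),(567,547),(521,582)]]),("S",[S(p,.028) for p in [(287,330),(264,290),(645,200),(670,236)]])):
    for q in Q: pr("bar"+n,q)
    pr("ctr",sum(Q)/4)
    for a,e in ((0,3),(1,2)):
        d=Q[a]-Q[e]; print("bar yaw",np.arctan2(-d[0],d[1]),np.hypot(*d[:2]))
for p in [(391,362),(456,447),(513,522)]: pr("holeT",T(p,.028))
for p in [(420,273),(521,247),(610,226)]: pr("holeS",S(p,.028))
pr("cap",T((147,580),.056)); pr("capS",S((606,417),.056)); pr("tip",T((442,193),.021)); pr("tipS",S((258,226),.021)); pr("knob",T((613,130),.048)); pr("bf",T((400,165),.038))
E
```

```text
T [0.5742 0.0102]
T [ 0.6043 -0.2264]
T [ 0.4075 -0.2485]
T [ 0.3805 -0.0144]
ctr [ 0.4916 -0.1198]
yaw 0.12682852866000324 0.23850543975820127
yaw 0.11493401945477093
S [0.5736 0.0122]
S [ 0.6045 -0.2229]
S [ 0.4065 -0.2481]
S [ 0.3779 -0.0132]
ctr [ 0.4906 -0.118 ]
yaw 0.1307190420819213 0.23716081579525516
yaw 0.12124749902417843
line yaw 0.11846905595068939
l [ 0.5488 -0.2227]
l [ 0.5271 -0.0405]
line yaw S 0.12527669801310656
l [ 0.5492 -0.2219]
l [ 0.5283 -0.056 ]
post top T [ 0.5256 -0.03  ]
post top S [ 0.5259 -0.0307]
post foot S [ 0.5257 -0.0293]
[[ 29  55   3   3   6]
 [ 76  57   3   4   6]
 [ 71  61  57  71 946]
 [ 67  63   3   4   6]
 [ 27 125  13  13 123]] [[ 29.66666667  56.        ]
 [ 77.33333333  58.16666667]
 [ 98.90063425  95.68921776]
 [ 68.16666667  64.33333333]
 [ 33.10569106 130.99186992]]
barT [ 0.5222 -0.0847]
barT [ 0.5362 -0.1024]
barT [ 0.419  -0.1912]
barT [ 0.406  -0.1745]
ctr [ 0.4708 -0.1382]
bar yaw -0.9130279587299419 0.1469158973839999
bar yaw -0.9220851791400065 0.14706607759908927
barS [ 0.5222 -0.0842]
barS [ 0.5368 -0.1021]
barS [ 0.4187 -0.1922]
barS [ 0.4057 -0.1737]
ctr [ 0.4708 -0.138 ]
bar yaw -0.915637776134572 0.14689811438675962
bar yaw -0.9188907912984764 0.1485391702703778
holeT [ 0.487  -0.1252]
holeT [ 0.4554 -0.1499]
holeT [ 0.4279 -0.1713]
holeS [ 0.487 -0.127]
holeS [ 0.4562 -0.1517]
holeS [ 0.4279 -0.1731]
cap [ 0.4029 -0.0418]
capS [ 0.4034 -0.0433]
tip [ 0.5532 -0.1427]
tipS [ 0.5539 -0.144 ]
knob [ 0.5712 -0.2066]
bf [ 0.5597 -0.1276]
```

Emit:
step_arm --moves '[[[0,0,0,0.12],[0,0,0,0.12],[0,0,0,0.12],[0,0,0,0.12],[0,0,0,0.12],[0,0,0,0.12],[0,0,0,0.12],[0,0,0,0.12]]]' --hand 1

```text
time: 0.92
tool_pos: [0.2023, 0.4843, 0.2266]
tool_rot: [-3.141, 0.0, 1.78]
contact_force: [-0.9, -0.4, -0.0]
opening: 0.0917
```

Emit:
step_arm --moves '[[[0,0,0,0.12],[0,0,0,0.12],[0,0,0,0.12],[0,0,0,0.12],[0,0,0,0.12],[0,0,0,0.12],[0,0,0,0.12],[0,0,0,0.12]]]'

```text
time: 1.58
tool_pos: [0.2024, 0.4844, 0.2266]
tool_rot: [3.142, 0.0, 0.82]
contact_force: [-0.5, 0.1, -0.2]
opening: 0.0918
```

Emit:
step_arm --moves '[[[0,0,0,0.12],[0,0,0,0.052],[0,0,0,0]]]'

```text
time: 1.83
tool_pos: [0.2024, 0.4843, 0.2266]
tool_rot: [3.142, 0.0, 0.652]
contact_force: [0.2, -0.1, -0.8]
opening: 0.0917
```

Emit:
step_arm --moves '[[[-0.009,0.035,0,0],[-0.009,0.035,0,0],[-0.009,0.035,0,0],[-0.009,0.035,0,0],[-0.009,0.035,0,0],[-0.009,0.035,0,0],[-0.009,0.035,0,0],[-0.009,0.035,0,0]]]'

```text
time: 2.5
tool_pos: [0.3158, 0.2168, 0.2269]
tool_rot: [3.141, -0.001, 0.657]
contact_force: [0.8, 0.9, 0.6]
opening: 0.0914
```

Emit:
step_arm --moves '[[[-0.009,0.035,0,0],[-0.009,0.035,0,0],[-0.009,0.035,0,0],[-0.009,0.035,0,0],[-0.009,0.035,0,0],[-0.009,0.035,0,0],[-0.009,0.035,0,0],[-0.009,0.035,0,0]]]'

```text
time: 3.17
tool_pos: [0.429, -0.0496, 0.2269]
tool_rot: [3.141, -0.0, 0.656]
contact_force: [0.6, 0.8, 0.2]
opening: 0.0917
```

Emit:
step_arm --moves '[[[-0.009,0.035,0,0],[-0.009,0.035,0,0],[0,0.02,0,0],[0,0,0,0]]]'

```text
time: 3.5
tool_pos: [0.4708, -0.1336, 0.2263]
tool_rot: [3.14, -0.0, 0.652]
contact_force: [-0.5, 0.4, -0.8]
opening: 0.0915
```

Emit:
step_arm --moves '[[[-0.003,0.0035,0.03,0],[0,0,0.035,0],[0,0,0.035,0],[0,0,0.035,0],[0,0,0.03,0],[0,0,0,0]]]' --hand 0.6

```text
time: 4.0
tool_pos: [0.4651, -0.1324, 0.0569]
tool_rot: [-3.132, 0.005, 0.656]
contact_force: [-1.5, 0.2, -0.1]
opening: 0.0576
```

Run:
```python
from h import *
c=robot.read_camera("top"); crop(c,200,150,380,310,4.4,"pics/top1.png")
w=robot.read_camera("wrist"); cv2.imwrite("pics/w1.png",w["frame"][:,:,::-1])
print(robot.observe()["tool_pos"])
```

```text
[ 0.46852513 -0.13408232  0.0617722 ]
```

View pics/w1.png

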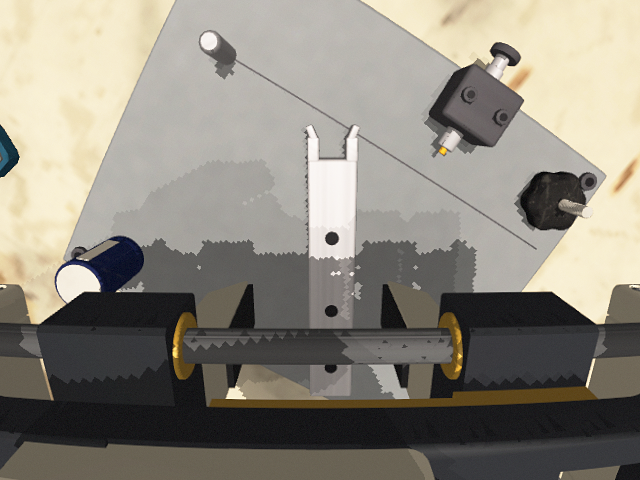

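Emit:
step_arm --moves '[[[0,0,0,0],[0,0,0,0],[0,0,0,0]]]'

```text
time: 4.35
tool_pos: [0.47, -0.135, 0.0636]
tool_rot: [3.138, -0.002, 0.654]
contact_force: [0.2, -0.2, 0.7]
opening: 0.0549
```

Emit:
step_arm --moves '[[[-0.001,0.0025,0.015,0],[0,0,0.015,0],[0,0,0.01,0],[0,0,0.0055,0],[0,0,0,0],[0,0,0,0],[0,0,0,0]]]'

```text
time: 4.93
tool_pos: [0.4701, -0.1374, 0.0169]
tool_rot: [3.141, -0.001, 0.654]
contact_force: [-0.5, -0.1, 0.3]
opening: 0.0552
```

Emit:
step_arm --moves '[[[0,0,0,0],[0,0,0,0],[0,0,0,0],[0,0,0,0],[0,0,0,0],[0,0,0,0],[0,0,0,0],[0,0,0,0]]]' --hand 0.2 --force 12

```text
time: 5.6
tool_pos: [0.4699, -0.1375, 0.0164]
tool_rot: [3.141, -0.0, 0.654]
contact_force: [1.9, -0.3, 1.0]
opening: 0.0238
```

Emit:
step_arm --moves '[[[0,0,0,-0.08],[0,0,0,-0.08],[0,0,0,-0.08],[0,0,0,-0.08],[0,0,0,-0.08],[0,0,0,-0.08],[0,0,0,0],[0,0,0,0]]]'

```text
time: 6.27
tool_pos: [0.4696, -0.1372, 0.0164]
tool_rot: [3.142, -0.0, 1.132]
contact_force: [-1.1, 0.7, 3.7]
opening: 0.0236
```

Run:
```python
from h import *
import pickle
c=robot.read_camera("top"); crop(c,200,150,380,310,4.4,"pics/top2.png")
s=robot.read_camera("side"); crop(s,215,205,405,365,4.2,"pics/side2.png")
w=robot.read_camera("wrist"); cv2.imwrite("pics/w2.png",w["frame"][:,:,::-1])
pickle.dump((c,s,w),open("c2.pkl","wb"))
o=robot.observe(); print(o["tool_pos"],o["tool_rot"])
```

```text
[ 0.46958585 -0.13713817  0.01634793] [-3.14155303e+00 -8.09065598e-05  1.13235667e+00]
```

View pics/w2.png

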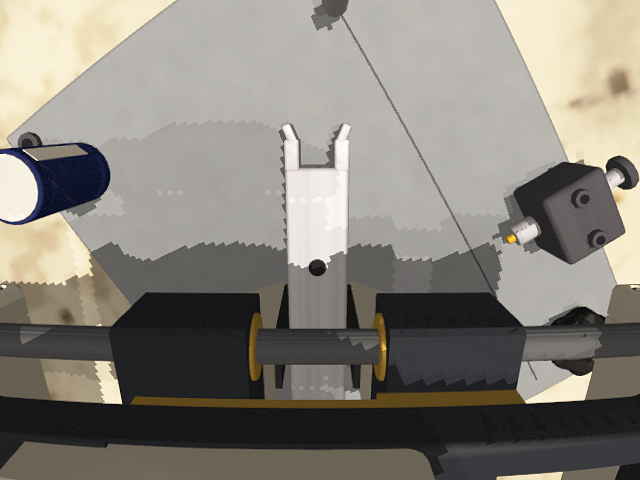

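View pics/side2.png

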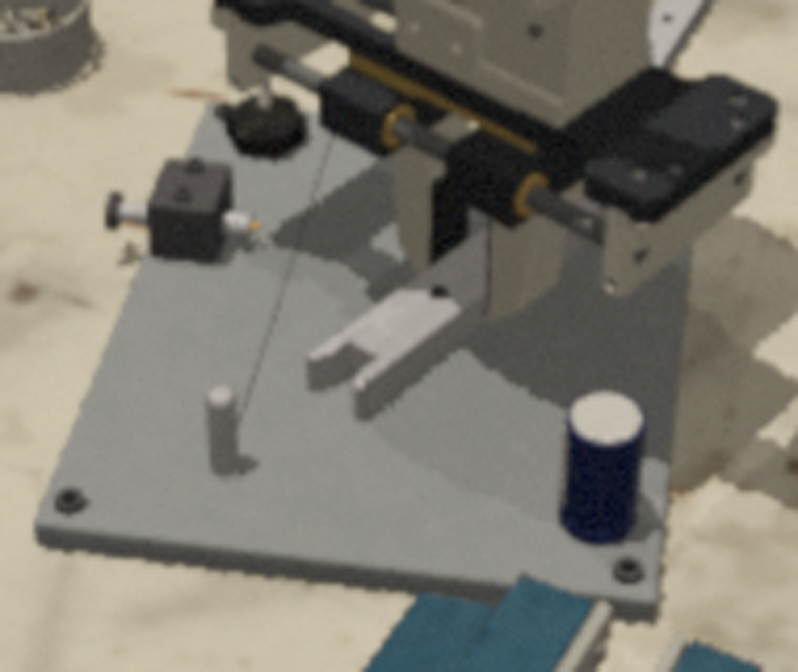

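Run:
```python
from h import *
import pickle
c,s,w=pickle.load(open("c2.pkl","rb"))
f=lambda p,z=.028:ray2plane(w,p,z)[:2]
def sd(p): return [(p[0]+.5)/4.2-.5+215,(p[1]+.5)/4.2-.5+205]
o=np.array([.4696,-.1372]); a=1.132; ux=np.array([np.cos(a),np.sin(a)]); uy=np.array([np.sin(a),-np.cos(a)])
for n,p in (("sb",(317,168)),("oL",(286,168)),("oR",(349,168)),("iL",(299,166)),("iR",(334,166)),("tipL",(287,124)),("tipR",(347,124)),("hole",(317.5,268))):
    q=f(p)-o; print(n,q@ux,q@uy)
for n,p in (("tipR",(310,358)),("tipL",(357,390))):
    q=ray2plane(s,sd(p),.028)[:2]-o; print("S",n,q@ux,q@uy)
q=np.array([.5257,-.030])-o; print("post",q@ux,q@uy)
q=ray2plane(w,(345,14),.012)[:2]; print(q)
g=c["frame"];
```

```text
sb 0.061218573050283796 -0.00033543157100425204
oL 0.06123288833404229 -0.011819486324729091
oR 0.06123542435079337 0.011516319315699864
iL 0.06195844144378499 -0.006992553529377844
iR 0.061958632559751925 0.0059511138274373696
tipL 0.07705537608212208 -0.01116600996888921
tipR 0.07705300176775912 0.010499326217229753
hole 0.02196216248248057 -0.0001465797909722957
S tipR 0.0755201713045005 0.009330132820784447
S tipL 0.07668766599950405 -0.013234658931932784
post 0.12087836097100671 0.005241359457525514
[ 0.52920758 -0.03441961]
```

View pics/top2.png

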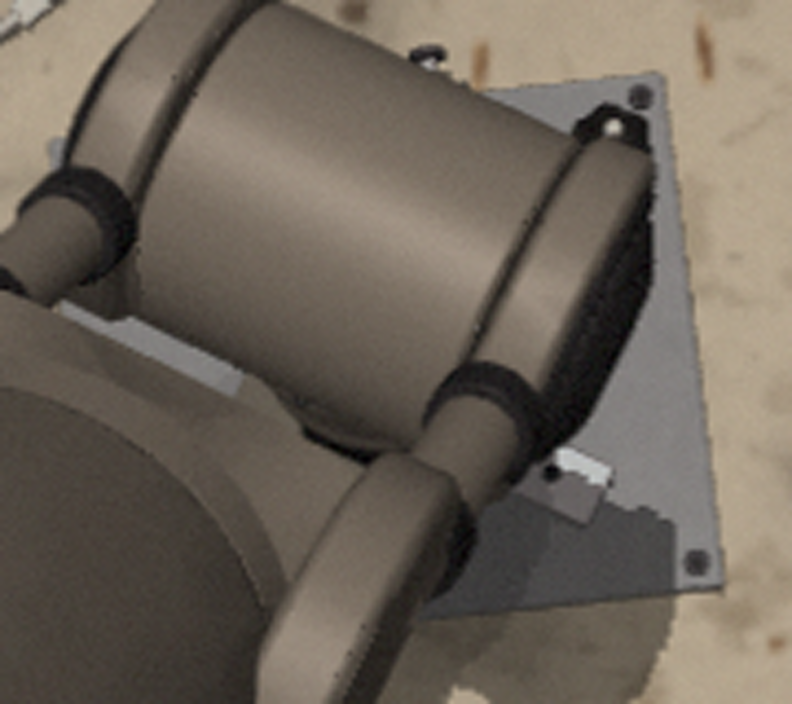

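Emit:
step_arm --moves '[[[0.003,0.002,0,0],[0.005,0.0035,0,0],[0.006,0,0,0],[0.006,0,0,0],[0.006,0,0,0],[0.004,0,0,0],[0,0,0,0],[0,0,0,0]]]'

```text
time: 7.08
tool_pos: [0.4878, -0.1115, 0.0163]
tool_rot: [3.141, -0.001, 1.134]
contact_force: [0.8, 2.2, 6.0]
opening: 0.024
```

```bash
cat > look.py <<'E'
from h import *
import pickle,sys
k=sys.argv[1]
s=robot.read_camera("side"); crop(s,215,205,405,365,4.2,f"pics/side{k}.png")
w=robot.read_camera("wrist"); cv2.imwrite(f"pics/w{k}.png",w["frame"][:,:,::-1])
pickle.dump((s,w),open(f"c{k}.pkl","wb"))
o=robot.observe(); print(o["time"],o["tool_pos"],o["tool_rot"],o["contact_force"],o["torque"],o["opening"])
E
python3 look.py 3
```

```text
7.1833 [ 0.48780994 -0.11149567  0.01634391] [ 3.14101993e+00 -1.40874156e-03  1.13351806e+00] [1.7549618  3.77891291 5.18097235] [ 0.58230648 -0.16094271  0.07370336] 0.02383574048046439
```

View pics/w3.png

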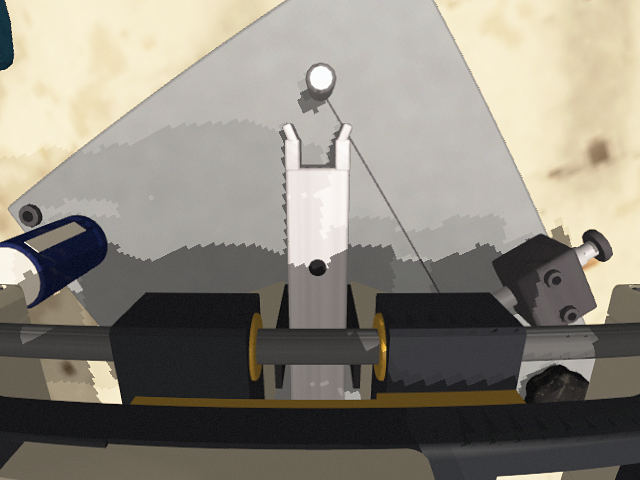

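View pics/side3.png

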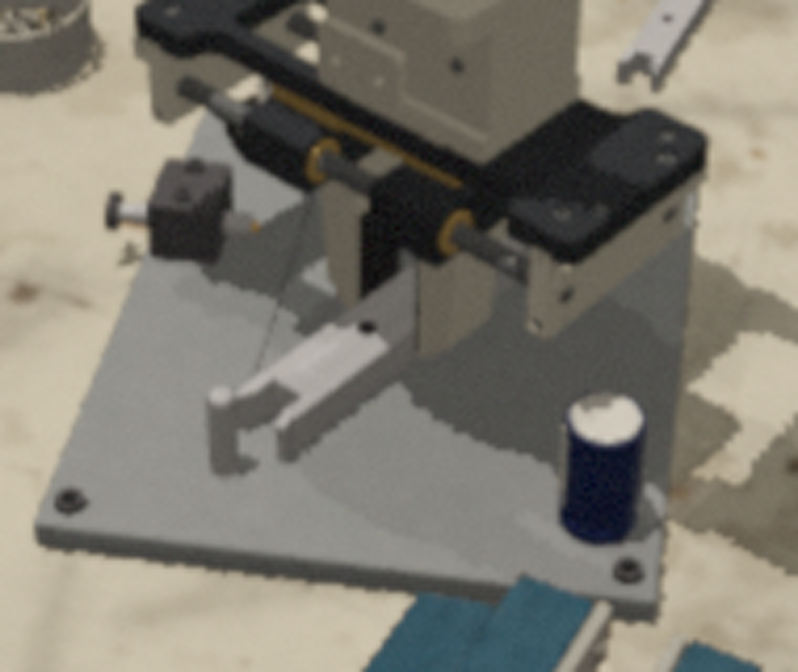

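Run:
```python
from h import *
import pickle
s,w=pickle.load(open("c3.pkl","rb"))
o=np.array([.4878,-.1115]); a=1.134; ux=np.array([np.cos(a),np.sin(a)]); uy=np.array([np.sin(a),-np.cos(a)])
for n,p,z in (("post",(321,78),.044),("sb",(317.5,168),.028),("tipL",(287,125),.028),("tipR",(347,125),.028)):
    q=ray2plane(w,p,z)[:2]-o; print(n,q@ux,q@uy)
q=np.array([.5257,-.030])-o; print("post",q@ux,q@uy)
```

```text
post 0.09092238406593274 0.0009919864959430022
sb 0.061181774097323505 -0.00012170168066569078
tipL 0.07667611002689632 -0.011143897457462365
tipR 0.07666736202076582 0.010544388310725497
post 0.08988126332007425 -0.0001360293625362486
```

Emit:
step_arm --moves '[[[0.004,0.0004,-0.0003,0],[0.004,0,0,0],[0.004,0,0,0],[0.004,0,0,0],[0.004,0,0,0],[0.001,0,0,0],[0,0,0,0],[0,0,0,0]]]'

```text
time: 7.85
tool_pos: [0.4966, -0.0928, 0.0163]
tool_rot: [-3.141, -0.001, 1.134]
contact_force: [1.5, 2.2, 0.5]
opening: 0.0238
```

```bash
python3 look.py 4
```

```text
7.95 [ 0.49658792 -0.09300447  0.01636287] [-3.14131386e+00 -7.74293301e-04  1.13362893e+00] [0.50058661 1.8798706  1.10253057] [ 0.25934683 -0.01597638 -0.03263877] 0.02377924348002758
```

View pics/w4.png

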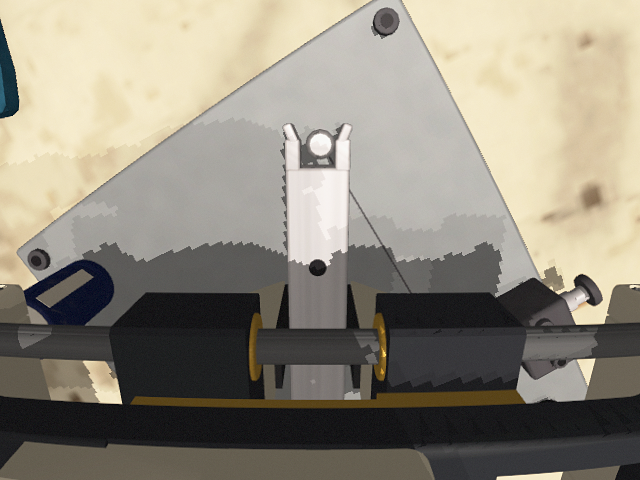

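Emit:
step_arm --moves '[[[0.001,0,0,0],[0.001,0,0,0],[0.0005,0,0,0],[0,0,0,0],[0,0,0,0]]]'

```text
time: 8.37
tool_pos: [0.4974, -0.0913, 0.0164]
tool_rot: [-3.141, 0.0, 1.134]
contact_force: [-0.3, -0.9, -0.7]
opening: 0.0239
```

Emit:
step_arm --moves '[[[0.0005,0,0,0],[0,0,0,0],[0,0,0,0]]]'

```text
time: 8.62
tool_pos: [0.4977, -0.0907, 0.0164]
tool_rot: [-3.141, -0.0, 1.134]
contact_force: [-0.5, -1.1, -2.1]
opening: 0.0237
```

Emit:
step_arm --moves '[[[0.0005,0,0,0],[0,0,0,0],[0,0,0,0]]]'

```text
time: 8.87
tool_pos: [0.498, -0.0902, 0.0164]
tool_rot: [-3.141, -0.0, 1.134]
contact_force: [0.6, -0.3, -2.8]
opening: 0.0239
```

Emit:
step_arm --moves '[[[0.0005,0,0,0],[0,0,0,0],[0,0,0,0]]]'

```text
time: 9.12
tool_pos: [0.4982, -0.0897, 0.0164]
tool_rot: [-3.141, -0.0, 1.134]
contact_force: [-0.3, -0.4, -3.6]
opening: 0.0238
```

Emit:
step_arm --moves '[[[0.0005,0,0,0],[0,0,0,0],[0,0,0,0]]]'

```text
time: 9.37
tool_pos: [0.4984, -0.0894, 0.0165]
tool_rot: [-3.142, -0.0, 1.134]
contact_force: [0.2, -0.9, -4.5]
opening: 0.0239
```

Emit:
step_arm --moves '[[[0.0005,0,0,0],[0,0,0,0],[0,0,0,0]]]'

```text
time: 9.62
tool_pos: [0.4985, -0.0893, 0.0165]
tool_rot: [-3.141, 0.0, 1.134]
contact_force: [-1.1, -2.6, -4.5]
opening: 0.0239
```

```bash
python3 look.py 5
python3 - <<'E'
from h import *
import pickle
s,w=pickle.load(open("c5.pkl","rb"))
im=w["frame"][100:220,250:400,::-1]; cv2.imwrite("pics/w5c.png",cv2.resize(im,None,fx=5,fy=5,interpolation=cv2.INTER_CUBIC))
E
```

```text
9.7167 [ 0.49848563 -0.0892269   0.01648179] [-3.14139105e+00  2.65385098e-04  1.13382330e+00] [-2.34079864 -3.19817876 -4.17818176] [-0.61154819  0.34841008  0.002005  ] 0.023698256728688926
```

View pics/w5c.png

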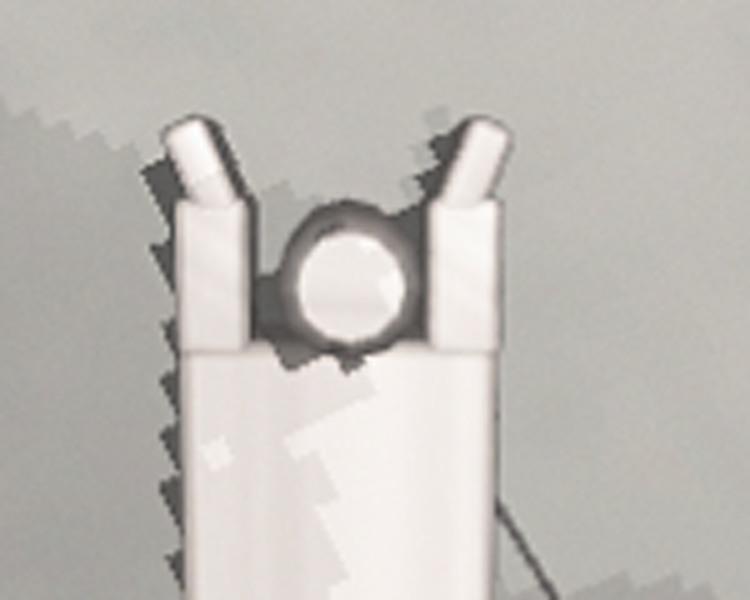

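View pics/side5.png

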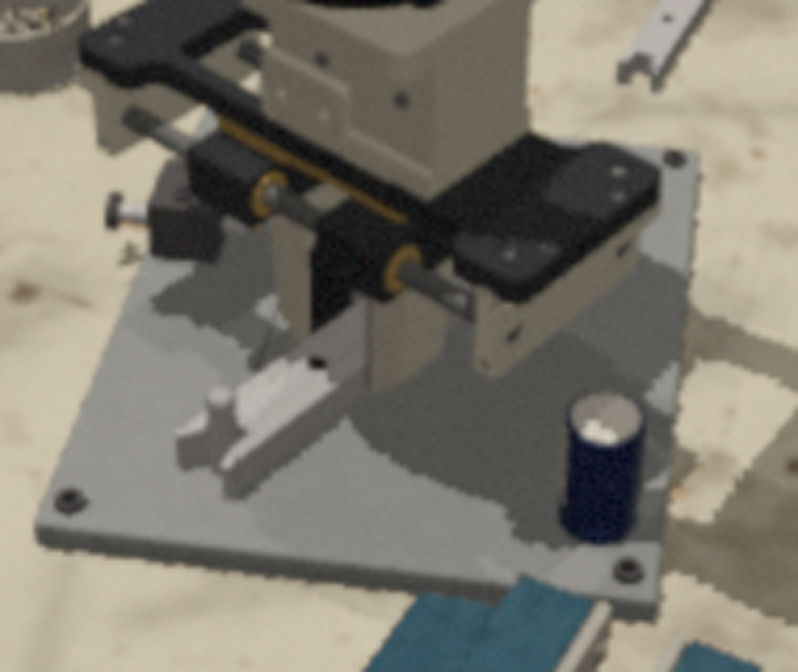

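Emit:
step_arm --moves '[[[-0.0008,0,0.00015,0],[0.0001,0.0026,0,-0.04],[0,0.0026,0,-0.04],[0.0001,0.0026,0,-0.04],[0,0.0026,0,-0.04],[0.0001,0.0026,0,-0.04],[0,0,0,0],[0,0,0,0]]]'

```text
time: 10.38
tool_pos: [0.5109, -0.0939, 0.0164]
tool_rot: [3.141, -0.0, 1.333]
contact_force: [0.1, -0.3, -3.8]
opening: 0.024
```

Emit:
step_arm --moves '[[[0,0.0026,0,-0.04],[0.0001,0.0026,0,-0.04],[0,0.0026,0,-0.04],[0.0001,0.0026,0,-0.04],[0,0.0026,0,-0.04],[0,0,0,0],[0,0,0,0]]]'

```text
time: 10.97
tool_pos: [0.5236, -0.0957, 0.0164]
tool_rot: [3.141, -0.0, 1.532]
contact_force: [0.2, -0.3, -3.8]
opening: 0.0238
```

```bash
python3 look.py 6
```

```text
11.0667 [ 0.523401   -0.09566229  0.01638146] [ 3.14135847e+00 -2.03974557e-04  1.53224688e+00] [ 1.10548298  0.73764205 -4.22788266] [-0.07527738  0.04585273 -0.01736746] 0.023883685644650307
```

View pics/w6.png

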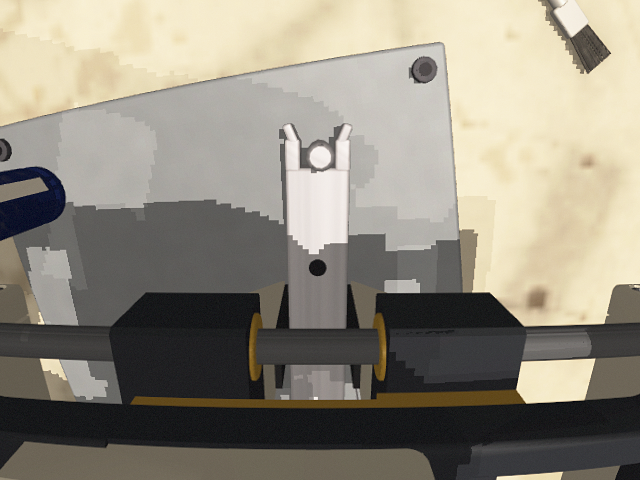

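View pics/side6.png

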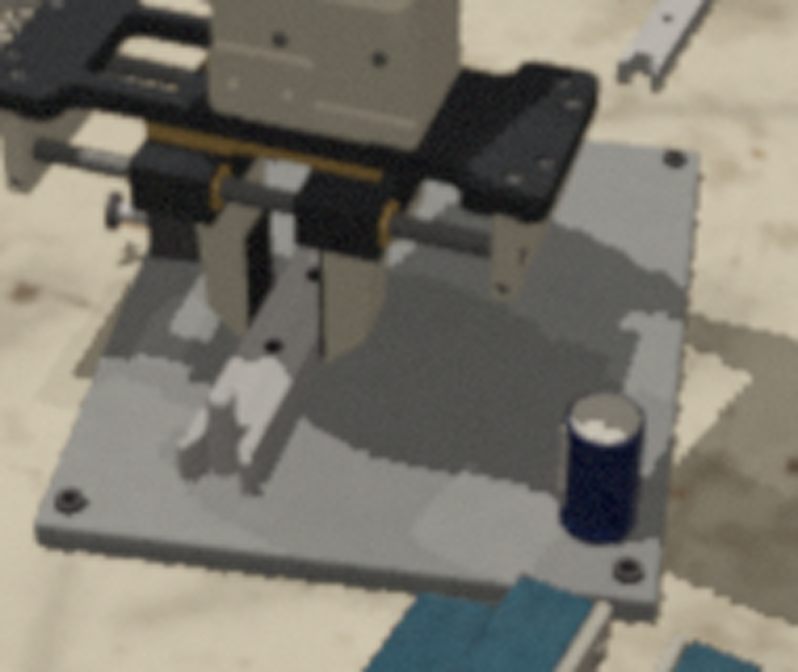

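Emit:
step_arm --moves '[[[0.0001,0.0026,0.0002,-0.04],[0,0.0026,0,-0.04],[0.0001,0.0013,0,-0.02],[0,0,0,0],[0,0,0,0]]]'

```text
time: 11.48
tool_pos: [0.53, -0.0957, 0.0164]
tool_rot: [3.141, 0.0, 1.633]
contact_force: [-1.1, -1.4, -0.9]
opening: 0.0237
```

Emit:
step_arm --moves '[[[0,0.0013,0,-0.02],[0,0,0,0],[0,0,0,0]]]'

```text
time: 11.73
tool_pos: [0.5313, -0.0956, 0.0164]
tool_rot: [3.141, 0.0, 1.654]
contact_force: [-1.6, -1.0, 2.2]
opening: 0.0238
```

```bash
python3 look.py 7
python3 - <<'E'
from h import *
import pickle
s,w=pickle.load(open("c7.pkl","rb"))
print(proj(s,[.5535,-.1435,.021]))
E
```

```text
11.8333 [ 0.5312834  -0.09560009  0.01634654] [3.14133385e+00 8.88637282e-05 1.65360645e+00] [-2.21321116 -0.47008835  2.41598442] [-0.24586776  0.44360245  0.07898665] 0.024078908410510795
[276.19549736 258.67428759]
```

View pics/side7.png

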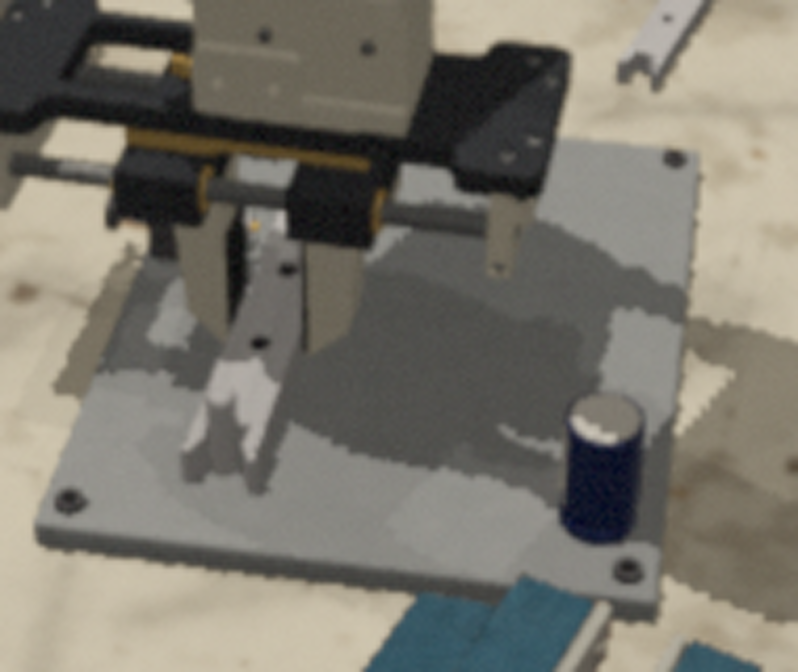

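Emit:
step_arm --moves '[[[0,0.0013,0,-0.02],[0,0.0013,0,-0.02],[0,0,0,0],[0,0,0,0]]]'

```text
time: 12.17
tool_pos: [0.534, -0.0954, 0.0164]
tool_rot: [3.141, 0.0, 1.694]
contact_force: [-2.8, -1.5, 5.0]
opening: 0.0236
```

Emit:
step_arm --moves '[[[0,0,0,0],[0,0,0,0],[0,0,0,0],[0,0,0,0],[0,0,0,0]]]' --hand 0.45

```text
time: 12.58
tool_pos: [0.534, -0.0952, 0.016]
tool_rot: [3.141, -0.0, 1.694]
contact_force: [-0.3, 0.7, -0.1]
opening: 0.0412
```

```bash
python3 look.py 8
python3 - <<'E'
from h import *
import pickle
s,w=pickle.load(open("c8.pkl","rb"))
im=w["frame"][100:220,250:400,::-1]; cv2.imwrite("pics/w8c.png",cv2.resize(im,None,fx=5,fy=5,interpolation=cv2.INTER_CUBIC))
E
```

```text
12.6833 [ 0.53388751 -0.09526904  0.01608228] [ 3.14144653e+00 -1.39564857e-04  1.69372688e+00] [ 0.81649635 -0.54097619 -0.58361542] [-0.06130497  0.04659541  0.01686988] 0.04097681411263367
```

View pics/w8c.png

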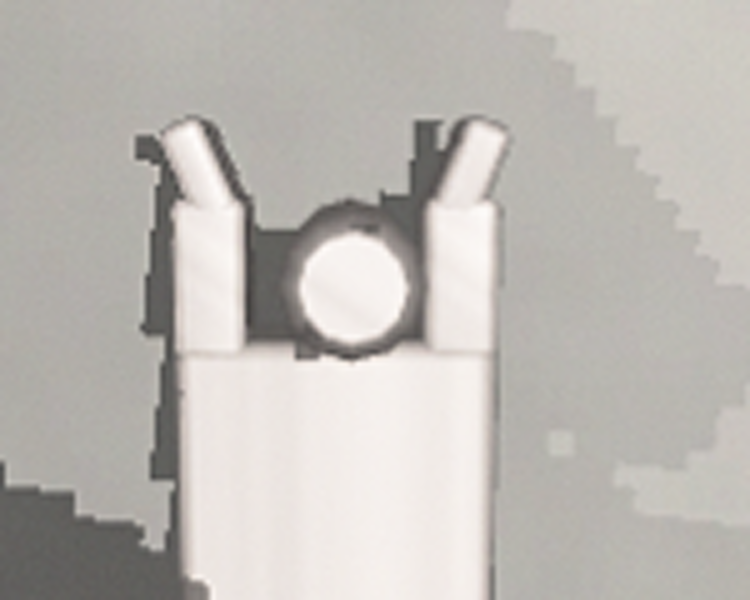

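View pics/side8.png

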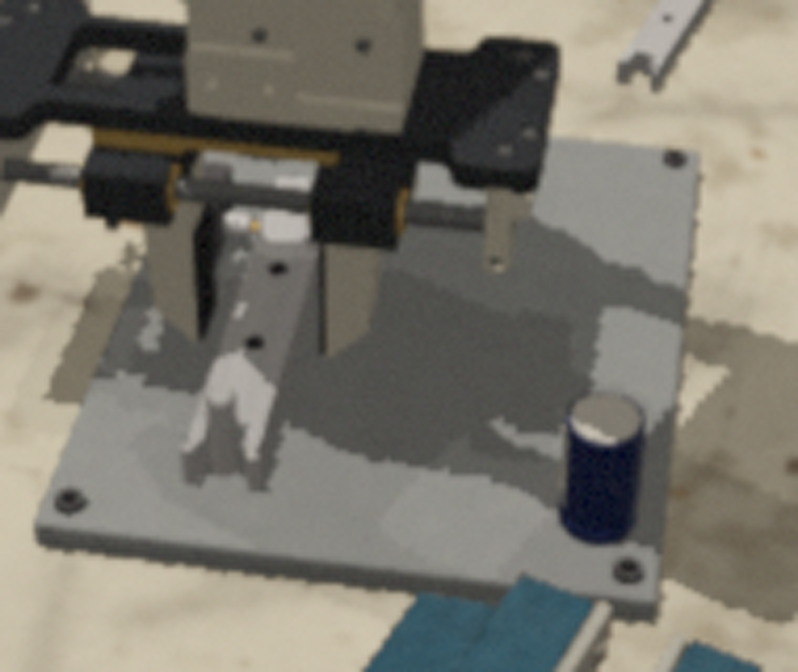

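Emit:
step_arm --moves '[[[0,0,-0.02,0],[0,0,-0.03,0],[-0.01,-0.01,0,0],[-0.02,-0.015,0,0],[-0.019,-0.015,0,0],[0,0,0,0],[0,0,0,0],[0,0,0,0]]]'

```text
time: 13.35
tool_pos: [0.5004, -0.1487, 0.0662]
tool_rot: [3.141, -0.0, 1.693]
contact_force: [-0.0, 0.2, 0.1]
opening: 0.0413
```

Emit:
step_arm --moves '[[[0,0,0.02,0],[0,0,0.02,0],[0,0,0.01,0],[0,0,0,0],[0,0,0,0],[0,0,0,0],[0,0,0,0]]]' --hand 0 --force 40

```text
time: 13.93
tool_pos: [0.5006, -0.1486, 0.0165]
tool_rot: [3.141, 0.0, 1.694]
contact_force: [-0.4, -0.1, 0.3]
opening: 0.0018
```

```bash
python3 look.py 9
```

```text
14.0333 [ 0.50044566 -0.14877243  0.01652193] [3.14094048e+00 2.55107157e-04 1.69404757e+00] [ 0.86851696 -0.30155657  0.15870915] [-0.05147772  0.02236297 -0.02344115] 0.0003677585134427403
```

View pics/w9.png

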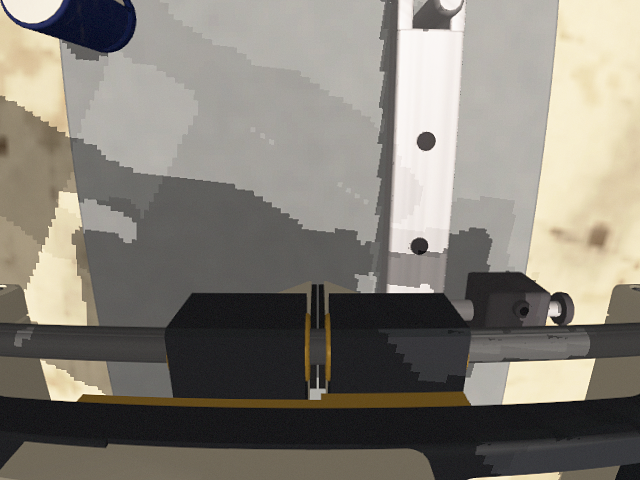

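View pics/side9.png

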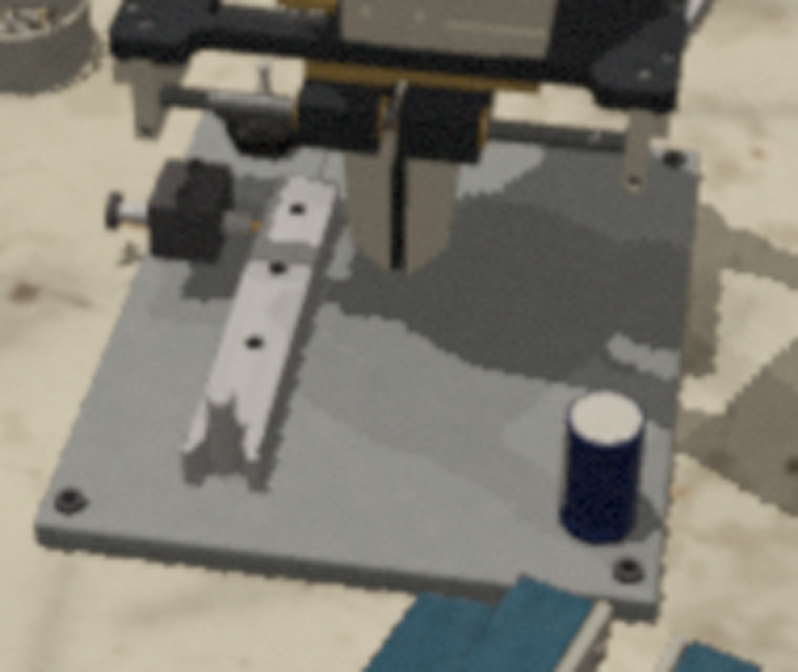

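Emit:
step_arm --moves '[[[0,0.001,0,0],[0,0.001,0,0],[0,0.001,0,0],[0,0.001,0,0],[0,0.001,0,0],[0,0,0,0]]]'

```text
time: 14.53
tool_pos: [0.5054, -0.1482, 0.0162]
tool_rot: [3.141, 0.0, 1.694]
contact_force: [-0.7, -0.7, -0.2]
opening: 0.0002
```

Emit:
step_arm --moves '[[[0,0.001,0,0],[0,0.001,0,0],[0,0,0,0]]]'

```text
time: 14.78
tool_pos: [0.5073, -0.148, 0.0162]
tool_rot: [3.141, 0.0, 1.694]
contact_force: [-0.2, -0.7, 0.0]
opening: 0.0002
```

Emit:
step_arm --moves '[[[0,0.001,0,0],[0,0.001,0,0],[0,0,0,0]]]'

```text
time: 15.03
tool_pos: [0.5093, -0.1478, 0.0162]
tool_rot: [3.141, 0.0, 1.694]
contact_force: [-1.0, 0.9, -0.5]
opening: 0.0006
```

Emit:
step_arm --moves '[[[0,0.001,0,0],[0,0.001,0,0],[0,0,0,0]]]'

```text
time: 15.28
tool_pos: [0.5113, -0.1475, 0.0162]
tool_rot: [3.141, 0.0, 1.694]
contact_force: [1.0, 0.5, 0.2]
opening: 0.0004
```

```bash
python3 look.py 10
```

```text
15.3833 [ 0.51108138 -0.14746945  0.01613014] [ 3.14158881e+00 -9.47099020e-05  1.69391845e+00] [0.40364605 0.25845216 0.23640597] [-0.09770778  0.04625051  0.02518076] 0.0008257510978832905
```

View pics/side10.png

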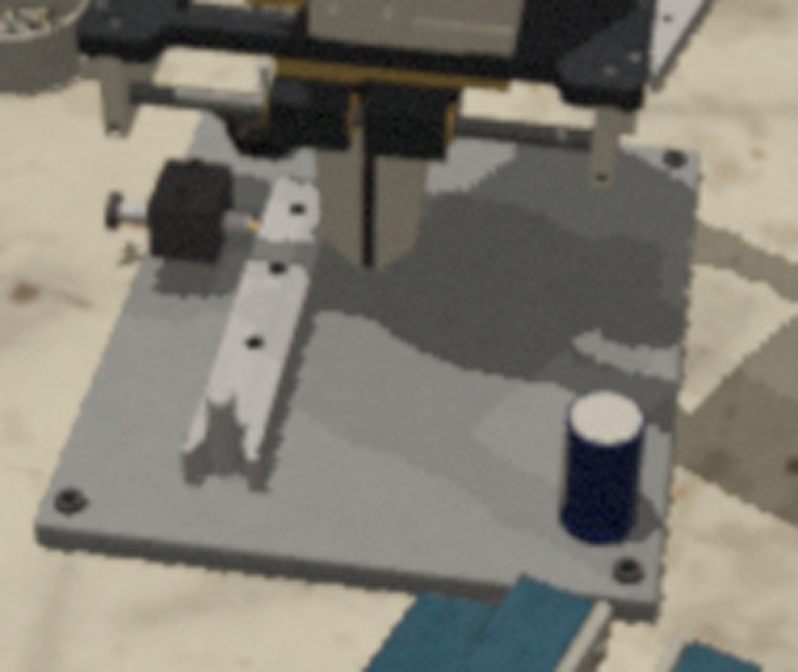

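Emit:
step_arm --moves '[[[0,0.001,0,0],[0,0.001,0,0],[0,0.001,0,0],[0,0,0,0]]]'

```text
time: 15.72
tool_pos: [0.5139, -0.1472, 0.0161]
tool_rot: [-3.141, -0.0, 1.694]
contact_force: [-1.5, -0.2, 1.3]
opening: 0.0005
```

Emit:
step_arm --moves '[[[0,0.001,0,0],[0,0,0,0],[0,0,0,0]]]'

```text
time: 15.97
tool_pos: [0.515, -0.1471, 0.0161]
tool_rot: [3.142, -0.0, 1.694]
contact_force: [-1.6, -1.0, 1.1]
opening: 0.0006
```

Emit:
step_arm --moves '[[[0,0.001,0,0],[0,0,0,0],[0,0,0,0]]]'

```text
time: 16.22
tool_pos: [0.5161, -0.1469, 0.0162]
tool_rot: [3.141, 0.0, 1.694]
contact_force: [-1.9, -1.6, 1.6]
opening: 0.0003
```

Emit:
step_arm --moves '[[[0,0.001,0,0],[0,0,0,0],[0,0,0,0]]]'

```text
time: 16.47
tool_pos: [0.5172, -0.1468, 0.0162]
tool_rot: [3.141, 0.0, 1.694]
contact_force: [-0.5, -1.6, 0.4]
opening: 0.0007
```

Emit:
step_arm --moves '[[[0,0.001,0,0],[0,0,0,0],[0,0,0,0]]]'

```text
time: 16.72
tool_pos: [0.5175, -0.1467, 0.0161]
tool_rot: [-3.141, -0.0, 1.694]
contact_force: [-4.1, -3.2, 1.9]
opening: 0.0002
```

```bash
python3 look.py 11
```

```text
16.8167 [ 0.51755005 -0.14673072  0.01610149] [-3.14068091e+00 -2.20975338e-04  1.69386154e+00] [-4.88546076 -3.18187485  2.30677591] [-0.54727583  0.70748486 -0.0169981 ] -0.00014932454269455644
```

View pics/side11.png

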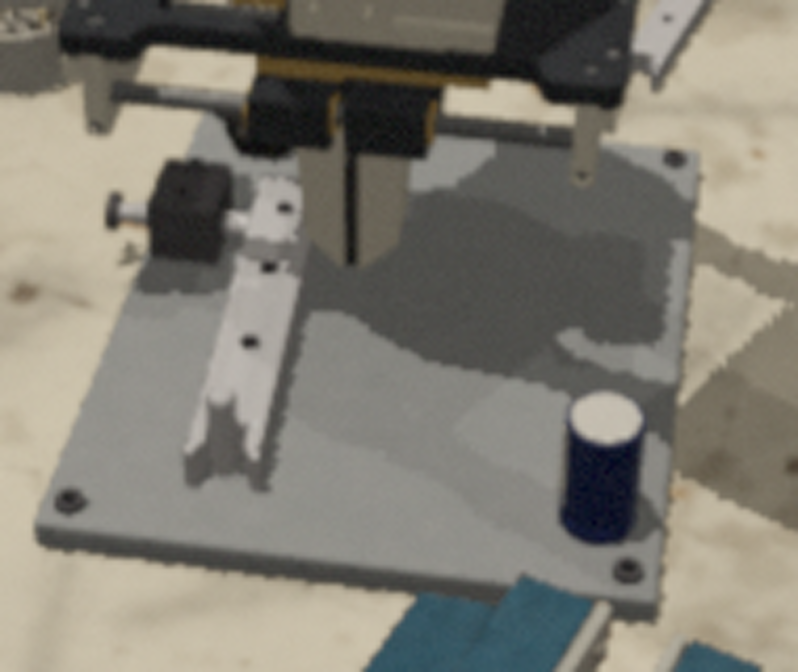

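View pics/w11.png

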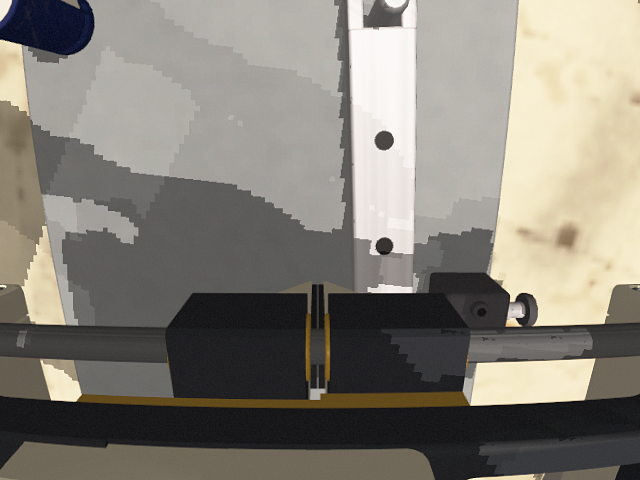

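Emit:
step_arm --moves '[[[0,0.0004,0,0],[0,0,0,0],[0,0,0,0]]]'

```text
time: 17.07
tool_pos: [0.5176, -0.1467, 0.0161]
tool_rot: [-3.14, -0.0, 1.694]
contact_force: [-5.6, -2.7, 3.0]
opening: 0.0005
```

Emit:
step_arm --moves '[[[0,0.0003,0,0],[0,0,0,0],[0,0,0,0]]]'

```text
time: 17.32
tool_pos: [0.5176, -0.1467, 0.0161]
tool_rot: [-3.139, -0.0, 1.694]
contact_force: [-6.0, -5.2, 3.6]
opening: 0.0003
```

Emit:
step_arm --moves '[[[0,0.0003,0,0],[0,0,0,0],[0,0,0,0]]]'

```text
time: 17.57
tool_pos: [0.5177, -0.1467, 0.016]
tool_rot: [-3.139, -0.001, 1.694]
contact_force: [-6.9, -4.4, 4.3]
opening: 0.0001
```

Emit:
step_arm --moves '[[[0,0.0002,0,0],[0,0,0,0],[0,0,0,0],[0,0,0,0],[0,0,0,0],[0,0,0,0],[0,0,0,0]]]'

```text
time: 18.15
tool_pos: [0.5177, -0.1467, 0.016]
tool_rot: [-3.139, -0.001, 1.694]
contact_force: [-7.3, -5.3, 3.2]
opening: 0.0005
```

```bash
python3 look.py 12
```

```text
18.25 [ 0.51770534 -0.14667971  0.01603439] [-3.13861365e+00 -6.43362553e-04  1.69401160e+00] [-7.67140128 -4.06926655  4.42278482] [-0.79586417  1.32748339 -0.00258243] 0.0002280470878485833
```

Emit:
step_arm --moves '[[[0,0.0003,0,0],[0,0,0,0],[0,0,0,0],[0,0,0,0],[0,0,0,0],[0,0,0,0],[0,0,0,0],[0,0,0,0]]]'

```text
time: 18.92
tool_pos: [0.5177, -0.1467, 0.016]
tool_rot: [-3.138, -0.001, 1.694]
contact_force: [-8.0, -4.0, 4.4]
opening: 0.0005
```

Emit:
step_arm --moves '[[[0,-0.0005,0,0],[0,-0.0005,0,0],[0,-0.0005,0,0],[0,-0.0005,0,0],[0,-0.0005,0,0],[0,-0.0005,0,0],[0,-0.001,0,0],[0,-0.001,0,0]]]'

```text
time: 19.58
tool_pos: [0.5149, -0.1469, 0.0162]
tool_rot: [3.141, -0.0, 1.694]
contact_force: [-0.9, 1.2, 0.2]
opening: 0.0004
```

Emit:
step_arm --moves '[[[0,-0.005,0,0],[0,-0.01,0,0],[0,-0.01,0,0],[0,0,-0.02,0],[0,0,-0.03,0],[0,0,-0.03,0],[0,0,-0.03,0],[0,0,0,0]]]'

```text
time: 20.25
tool_pos: [0.4924, -0.1514, 0.1317]
tool_rot: [3.133, 0.005, 1.694]
contact_force: [0.8, 0.0, -0.3]
opening: 0.0005
```

Emit:
step_arm --moves '[[[-0.03,-0.02,-0.01,0],[-0.03,-0.02,0,0],[-0.03,-0.02,0,0],[-0.03,-0.02,0,0],[-0.03,-0.02,0,0],[0,0,0,0],[0,0,0,0]]]'

```text
time: 20.83
tool_pos: [0.4078, -0.3125, 0.1357]
tool_rot: [-3.142, -0.001, 1.69]
contact_force: [0.2, 0.7, -0.6]
opening: 0.0005
```

```bash
python3 look.py 13;  python3 - <<'E'
from h import *
c=robot.read_camera("top"); crop(c,200,150,380,310,4.4,"pics/top13.png")
E
```

```text
20.9333 [ 0.40875888 -0.31055357  0.13573951] [-3.14144469e+00 -1.08110649e-03  1.69349297e+00] [-0.65598876 -0.09119    -1.49666995] [-0.06951763  0.08919733 -0.01744524] 0.00041422871739943824
```

View pics/side13.png

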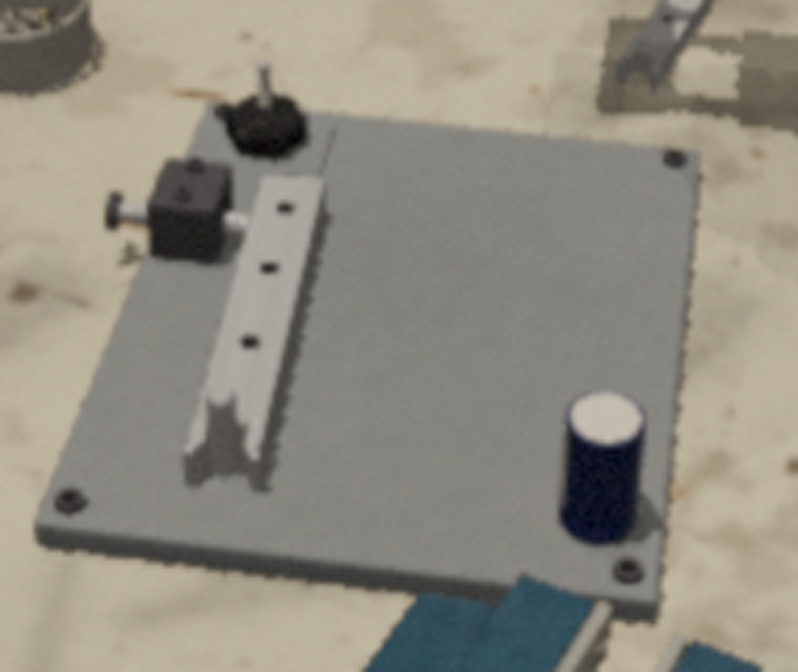

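View pics/top13.png

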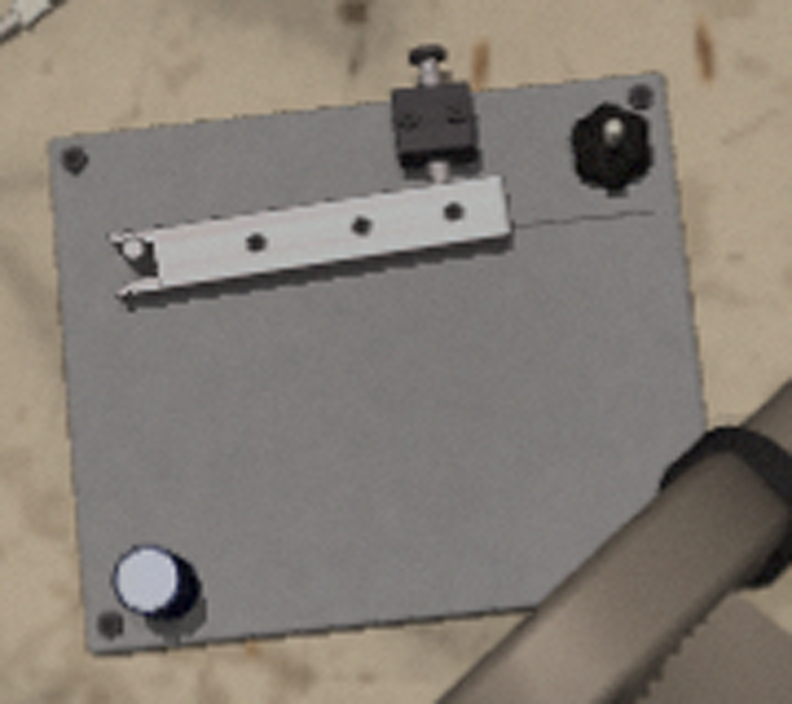

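View pics/w13.png

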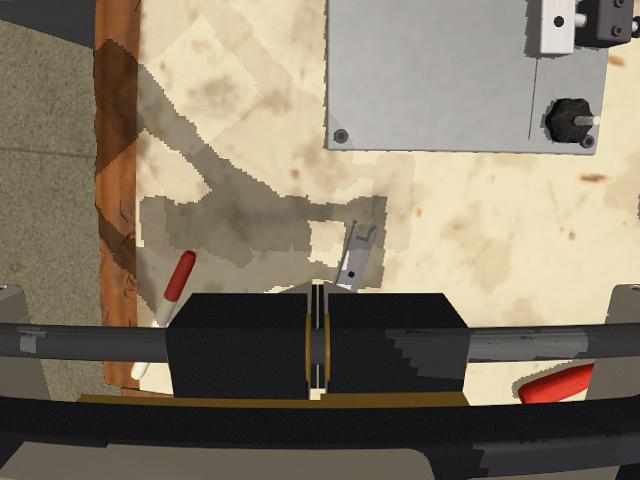

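Run:
```python
from h import *
c=robot.read_camera("top"); s=robot.read_camera("side")
T=lambda p,z=.028:ray2plane(c,[(p[0]+.5)/4.4-.5+200,(p[1]+.5)/4.4-.5+150],z)[:2]
S=lambda p,z=.028:ray2plane(s,[(p[0]+.5)/4.2-.5+215,(p[1]+.5)/4.2-.5+205],z)[:2]
for n,F,a,e,ends in (("T",T,(257,242),(454,212),[(501,177),(511,233)]),("S",S,(250,342),(286,208),[(264,178),(326,178)])):
    h1=F(a);h3=F(e); d=(h1-h3); d/=np.linalg.norm(d)
    end=(F(ends[0])+F(ends[1]))/2; 
    slot=end+139*1e-3*d
    print(n,"rel yaw",np.arctan2(-d[0],d[1])-.122,"slot",slot, "post",T((133,249),.044),"err",(slot-[.5257,-.030])*1e3)
    # hole based: hole2 initially 21.96-? from centre
    print("h1->post along", (np.array([.5257,-.030])-h1)@d)
# initial hole1 to slot reference
c0=np.array([.4708,-.138]);u=np.array([.794,.608]);print("init h1->slotpt",64e-3-(np.array([.487,-.126])-c0)@u)
```

```text
T rel yaw 0.04172798063557753 slot [ 0.52452534 -0.02998789] post [ 0.52557992 -0.02995498] err [-1.17465672  0.01211143]
h1->post along 0.04429742053349801
S rel yaw 0.04213576841807423 slot [ 0.52446642 -0.02998292] post [ 0.52557992 -0.02995498] err [-1.23357789  0.01708259]
h1->post along 0.04513742432682542
init h1->slotpt 0.0438412
```

Slot error is about 1.2 mm (within the play), the slew is 0.042 rad, and the bar is flush on the screw. The bystanders have not moved, so I'm handing in.

```bash
python3 -c "
from cell import robot
print(robot.hand_in())"
```

```text
the job is handed in; nothing more can be done
None
```

The bar is set up in the fixture with its slot home on the post and its side on the stop screw. I handed the job in at about 21 s and got no verdict.

- **Slot home:** I gripped the bar, turned it and slid it flat until the slot's bottom met the post. The contact force was about 3–4 N and the bar was still slewed by about 0.56 rad.
- **Swing and press:** I swung the bar about the post and let go just short of the screw. Then I pushed its side with the shut fingers, directly opposite the screw. The wrist read about 7–8 N for over a second, after which I backed off slowly.
- **Final check in both pictures:**
  - The slot point is about 1.2 mm from the post, within the slot's sideways play.
  - The bar lies 0.042 rad off the scribed line.
  - The bar's side looks flush with the screw tip and the brass pin is out of sight.
  - The capacitor and star knob have not moved.

**What did not match or was not measured:**
- The bar's starting slew came out at about -1.03 rad in the pictures, against the stated -0.35 to -0.6.
- The pressing force on the screw is inferred from the wrist reading, so plate friction may make it 1–2 N lower.
- While pressing, the wrist also showed 3–5 N sideways (the bar being nudged toward the post) and about 4 N upward.

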